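# Feed the kit box down the trip-rail lane

## Task

Load the feed lane: push the wooden tool box along the deck, in between the two red rails, until its leading end is home and square against the black pad at the far end. The rails are trip rails: neither the box nor the robot may touch them at any time. Only push the box, never lift or tip it, leave the two thread spools and the cork where they stand, and finish clear of everything.

Things in the scene. Friction and masses are not known exactly. Their poses are not given: they have to be found in the camera images.
- lane: Aluminium deck 480 x 196 x 12 mm fixed on the bench (place and direction vary). Origin: underside, on the centre line; x along travel (roughly to the robot's left), y to the left of travel (roughly toward the robot), z up. Deck x = -250 to 230 mm, top z = 12; blue centre line before the rails. At the far end a black pad (face at x = 205) on a grey block, 44 mm above the deck.
- rail_left: Red trip rail on the left of travel, fixed on the deck: 190 mm long (lane x = 10 to 200 mm), 8 thick, 28 high (top at lane z = 40), inner face at lane y = +69; foot on its outer side. Origin: middle of its underside. Clear width between the rails 138 mm. Do not touch.
- rail_right: Red trip rail on the right of travel, mirror image of the left one: inner face at lane y = -69 mm. Must not be touched.
- kit_box: Closed wooden tool box with brass clasp, about 0.42 kg, loose on the deck before the rails, off the centre line and askew; lid fixed. Origin: centre of the underside; y is its long axis, pointing along travel; z up; clasp on -x. Body x = -54 to 56, y = -85 to 85 mm, 55 high; lid 112 x 174 mm from 56 to 65 height, overhangs the ends by 2. Clasp sticks out 6 mm, above rail height.
- box_nose (a point): Middle of the lid's leading end edge, on the box at (0, 87, 60) mm; this end goes against the pad.
- box_tail (a point): Middle of the lid's trailing end edge, on the box at (0, -87, 60) mm: the end to push.
- stop_face (a point): On the pad's face at deck height, on the centre line: lane (205, 0, 12) mm.
- mouth (a point): Centre of the lane entry between the rail ends at deck height: lane (10, 0, 12) mm.
- spool_yellow: Yellow thread spool, 42 mm across, 56 mm tall, standing loose on the bench beside the lane; origin at the centre of its underside. Leave alone.
- spool_red: Dark red thread spool with black flanges, 42 mm across, 56 mm tall, standing loose on the bench beside the lane; origin at the centre of its underside. Leave alone.
- cork: Cork stub, 40 mm across, 36 mm tall, standing loose on the bench beside the lane; origin at the centre of its underside. Leave alone.
Not all that is in view belongs to the job. There is more than one size of the kit_box; the job needs the largest.

How it is judged:
By the outcome, as a careful person would: the job done as asked, in the order asked, and still so for the second after the job is handed in, with the robot touching nothing.
It also fails if it takes over 54 s, if anything falls off the work surface, if the arm or the gripper's body presses on something with over 40 N, if the wrist force passes 120 N, or if a joint passes its speed limit or range.

## Robot

A 6-joint arm with a two-finger parallel gripper is mounted at the origin on a cart in front of the work surface, level with it; the furniture and walls round the work are solid. World frame = base frame: x ahead of the robot, y to its left, z up, the work surface at z = 0. Lengths are in mm, angles in rad, forces in N, time in s.
With the tool pointing down it reaches from about 425 to 950 mm from the base axis. Payload 14.7 kg.
Tool frame: the origin (TCP) lies midway between the tips of the shut fingers; the grasp point (between the pads) lies 19 mm behind it (ctrl.hold_point_z is the distance from the TCP to the grasp point, in mm); z points along the fingers, y is the line along which they close (so a half turn about z gives the same grasp; the last joint's range is limited). The gripper opens to 85 mm and grips with 20 to 120 N. Pads are 22 mm wide; open, the fingers measure 114 mm over their backs; the gripper's body (76 mm by 85 mm) begins 54 mm behind the grasp point. The pads swing forward as they close: fully open they stand 13 mm farther back than shut.
Start: joints at [-1.224, 0.48, 1.596, -0, 1.065, -0.047], TCP at [249.42, -600.235, 231.297] pointing down, gripper open.
Joint ranges: [-2.75, 2.75], [-0.82, 2.05], [0.23, 2.67], [-1.56, 4.7], [0.09, 2.69], [-2.92, 2.92]. Speed limits (rad/s): [1.89, 1.89, 2.39, 3.01, 3.01, 3.01].

## Interface

Orientations are given as a unit quaternion [x, y, z, w].
In Python, from rig import monitor, camera, camera_info, job, outline_of, ctrl gives the robot as it stands.
- The arm moves only by the tool send_rows, never from a script. Its argument "targets" is a list of rows, each an object with "slide": the shift along the world's x, y, z in units of 25 mm (1.0 is 25 mm), a list of three; "dr": the turn, a rotation vector about the world's x, y, z in units of 5 degrees (1.0 is 5 degrees), a list of three; "grip": the gripper command: -1 is shut, 1 is fully open, values between are in proportion. A call has exactly 5 rows; each row shifts and turns the commanded pose from where the row before left it; what a row does not reach is not made up. A row lasts 1/12 s, in which the tool goes at most 41.7 mm and 7.16 degrees, less where a joint would pass 70% of its speed; a pose out of reach is approached as far as the arm can. A call is refused whole if a number of a shift passes 1 or a number of a turn 1, either way. A call with a gripper value outside its range is refused whole. The fingers move at their own pace and stop on an object; "newtons" is the grip in N (left out, the last holds). Time passes only in rows, so rows that do not move let the fingers close, or fill a call up. It gives the time, the measured TCP pose, the force, the opening and the grip force at its end, in the units of the state.
- monitor.read_state(): the state, without advancing time (a new reading comes with each control period).
- camera(name): name is "scene" or "top" or "wrist"; returns the picture (420x560x3 uint8, blue, green, red); there is no depth.
- camera_info(name): a dict with "intrinsics" (3x3 intrinsics, pixels), "dist" ([k1, k2, p1, p2, k3] as OpenCV has them; the pictures are not rectified), "R" (3x3) and "t" (3): a world point X has camera coordinates R X + t; the wrist camera has in their place "mount" (4x4, takes a point from camera to tool coordinates, whose origin is the TCP and whose axes are the flange's). Camera axes: x right, y down, z forward; pixel columns grow to the right and rows downward; lengths in mm; the calibration is good to about 2 mm. A picture is of the moment at which its call begins: read the wrist's pose just before it. camera_info takes no time and is no camera call.
- job.finish_job(): hands the job in; it is judged then, once.
Trained networks look in the newest picture that a camera, given by its name, has taken for a name from the list of things; names that differ only in an ending like _2 or _b are one class to them, and where a whole thing is asked for, a point or a joint stands for the part that bears it (a point fixed in the world has none). Each returns a list of dicts, best first, with "score" (0 to 1); they miss things now and then, are a little off and sometimes report something else, mostly with a low value. They report only what shows in the picture. A call takes as long as a camera call. They do not tell look-alikes from the thing itself.
- outline_of(label, camera): "pixels" (420x560 bool, what is visible of it) and "position" ([column, row] in pixels, amid what is visible of it).
The state is a dict: "time_s": time; "q": joint angles; "joint_velocities": joint speeds; "joint_torque": joint torques, N m; "tcp_pos": TCP position; "ee_rot": TCP orientation; "ft_force": force on the tool from outside, world axes, zero at the start; "wrist_torque": the same for the moment, N m; "opening": opening from 0.0 (shut) to 1.0 (fully open); "grasp_force": force on a finger pad.
Only numpy, scipy, OpenCV 4.12 (cv2) and the standard library are available. Lean on these libraries where they do the work, as an engineer would, in place of code of your own. Each camera call takes 0.05 s, during which the arm holds its last target. There are 200 camera calls.

## Working session

There is one attempt and no reset: what is moved stays moved. The work goes in short steps, Python scripts to look and compute and a tool call to move; the robot and the scene stay as the last step left them, time stands still between calls to the robot, and variables do not carry over. Pictures are saved under pics/ and viewed, at most 10 in all, crops included, and the job is handed in when it is done.

Besides the shell and the picture viewer there is one more tool, called after "Call:" by a JSON object that holds its "method" and its "body". send_rows: Moves the arm, as the interface text tells. Its arguments: {"type":"object","properties":{"targets":{"type":"array","items":{"type":"object","properties":{"slide":{"type":"array","items":{"type":"number"}},"dr":{"type":"array","items":{"type":"number"}},"grip":{"type":"number"}}}},"newtons":{"type":"number"}},"required":["targets"]}

```bash
mkdir -p pics; ls
python3 - <<'E'
from rig import monitor, camera, camera_info, outline_of, ctrl
import cv2, numpy as np
print(monitor.read_state())
ims=[]
for c in ("scene","top"):
    im=camera(c); cv2.imwrite(f"pics/{c}0.png",im)
    print(c,camera_info(c))
    for l in ("kit_box","lane","rail_left","rail_right","spool_yellow","spool_red","cork"):
        for d in outline_of(l,c): print(c,l,round(d["score"],2),d["position"],d["pixels"].sum())
E
```

```text
pics
{'time_s': 0.0, 'q': array([-1.22356123e+00,  4.80835289e-01,  1.59685146e+00, -2.07882347e-05,
        1.06510186e+00, -4.66306042e-02]), 'joint_velocities': array([ 0.00024219,  0.00082603, -0.00025516,  0.00066991,  0.00159826,
        0.00158214]), 'joint_torque': array([ 4.35068359e-03, -9.50626016e+01, -4.30183983e+01,  1.17545974e-04,
        1.21353543e-02,  6.12352187e-05]), 'tcp_pos': array([ 249.30265975, -599.85543696,  230.67850432]), 'ee_rot': array([ 9.80670154e-01,  1.95667297e-01, -9.85270330e-05, -5.89874784e-04]), 'ft_force': array([0.63687704, 0.51274973, 0.37635769]), 'wrist_torque': array([-0.00798678, -0.0356387 ,  0.02602432]), 'grasp_force': 0.0, 'opening': 1.0022707618790998}
scene {'intrinsics': array([[379.96577896,   0.        , 277.26530634],
       [  0.        , 379.96577896, 206.78675896],
       [  0.        ,   0.        ,   1.        ]]), 'dist': array([-0.0244966,  0.       ,  0.       ,  0.       ,  0.       ]), 'R': array([[-0.64327184, -0.76560807,  0.00675456],
       [-0.44678441,  0.3681994 , -0.81536059],
       [ 0.62175962, -0.527516
[... 605 characters left out ...]
    ,   0.        ,   1.        ]]), 'dist': array([-0.03049619,  0.        ,  0.        ,  0.        ,  0.        ]), 'R': array([[-0.00920117, -0.99993275,  0.00705925],
       [-0.98804237,  0.00800474, -0.15397469],
       [ 0.15390783, -0.00839158, -0.98804957]]), 't': array([ -46.84784805,  601.84718599, 1304.9949383 ])}
top kit_box 0.97 [171.0, 166.3] 1660
top kit_box 0.9 [335.9, 230.8] 2792
top lane 0.82 [264.4, 228.7] 8697
top rail_left 0.76 [249.3, 258.0] 609
top rail_left 0.61 [220.6, 185.0] 203
top rail_right 0.84 [249.5, 203.6] 440
top spool_yellow 0.69 [285.3, 181.4] 169
top spool_red 0.5 [221.6, 184.2] 230
top spool_red 0.36 [266.9, 232.2] 8713
top cork 0.58 [184.0, 223.7] 123
```

Run:
```python
import cv2
a=cv2.imread("pics/top0.png")[130:330,120:420]
cv2.imwrite("pics/top0c.png",cv2.resize(a,None,fx=2.6,fy=2.6,interpolation=cv2.INTER_CUBIC))
```

```text
(no output)
```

View pics/scene0.png

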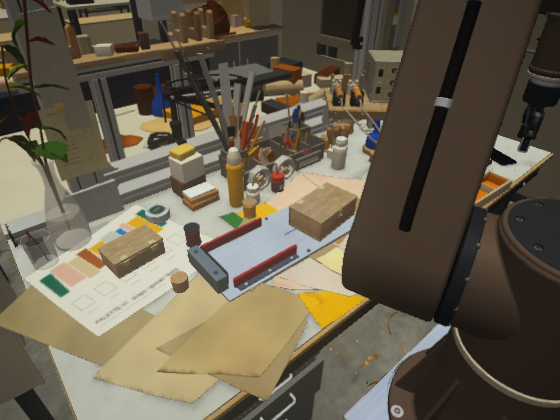

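View pics/top0c.png

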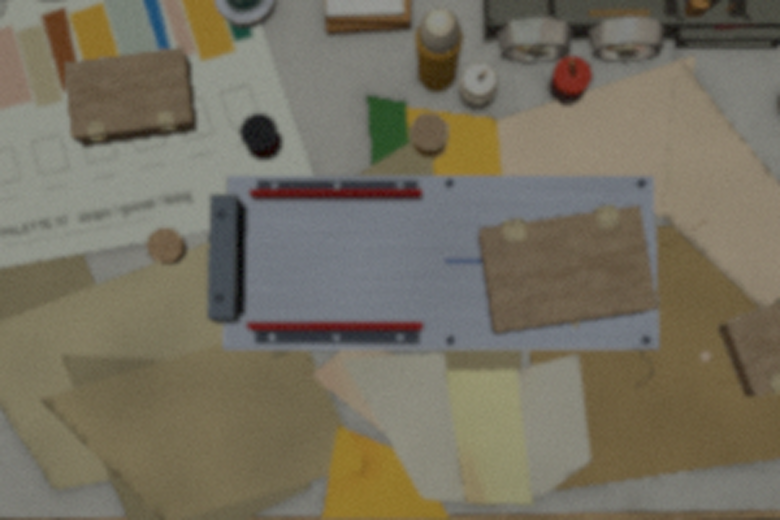

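The top view (2.6x crop) shows the deck from (226,177) to (657,349), the rails at rows 190 and 328, and the pad at column 240. The box on the deck, spanning (480–657, 207–332), is the largest and is about 8° askew. The cork is at (166,246), the dark spool at (262,135) and the box on the left is a decoy. Next I'll fit the poses.

```bash
cat > h.py <<'E'
import numpy as np, cv2
from scipy.optimize import least_squares
from scipy.spatial.transform import Rotation as Ro
from rig import monitor, camera, camera_info, outline_of
def cam(c):
    i=camera_info(c); K,d=np.array(i["intrinsics"]),np.array(i["dist"])
    if c!="wrist": return K,d,np.array(i["R"]),np.array(i["t"])
    s=monitor.read_state(); M=np.array(i["mount"])
    T=np.eye(4);T[:3,:3]=Ro.from_quat(s["ee_rot"]).as_matrix();T[:3,3]=s["tcp_pos"]
    W=np.linalg.inv(T@M); return K,d,W[:3,:3],W[:3,3]
def proj(C,X):
    K,d,R,t=C
    return cv2.projectPoints(np.asarray(X,float),cv2.Rodrigues(R)[0],t,K,d)[0][:,0]
def pose(p,X,z):
    c,s=np.cos(p[2]),np.sin(p[2]); X=np.asarray(X,float)
    return np.c_[p[0]+c*X[:,0]-s*X[:,1],p[1]+s*X[:,0]+c*X[:,1],X[:,2]+z]
def cub(x0,x1,y0,y1,z0,z1): return np.array([[x,y,z] for x in(x0,x1) for y in(y0,y1) for z in(z0,z1)],float)
BOX=np.vstack([cub(-54,56,-85,85,0,55),cub(-56,56,-87,87,56,65)])
DECK=cub(-250,230,-98,98,0,12)
def hullpts(P,n=40):
    h=cv2.convexHull(P.astype(np.float32))[:,0]; q=np.roll(h,-1,0)
    return np.vstack([a+(b-a)*((np.arange(n)+.5)/n)[:,None] for a,b in zip(h,q)]), np.repeat(np.linalg.norm(q-h,axis=1),n)
def sdf(m):
    m=cv2.resize(m.astype(np.uint8)*255,None,fx=4,fy=4,interpolation=cv2.INTER_LINEAR)>127
    m=m.astype(np.uint8); return (cv2.distanceTransform(m,2,5)-cv2.distanceTransform(1-m,2,5))/4
def fit(obs,model,z,p0):
    """obs: list of (cam tuple, mask)"""
    S=[(C,sdf(m)) for C,m in obs]
    def r(p):
        o=[]
        for C,D in S:
            P,w=hullpts(proj(C,pose(p,model,z)))
            v=cv2.remap(D.astype(np.float32),(P[:,0]*4+1.5).astype(np.float32),(P[:,1]*4+1.5).astype(np.float32),1,borderMode=cv2.BORDER_REPLICATE)[:,0]
            ok=(P[:,0]>2)&(P[:,0]<557)&(P[:,1]>2)&(P[:,1]<417)
            o.append(np.clip(v,-15,15)*np.sqrt(w/20)*ok)
        return np.concatenate(o)
    s=least_squares(r,p0,loss="soft_l1",x_scale=[10,10,.1],diff_step=1e-3)
    return s.x,np.median(np.abs(s.fun))
def ray(C,uv,z):
    K,d,R,t=C; n=cv2.undistortPoints(np.array([[uv]],float),K,d)[0,0]
    v=R.T@np.r_[n,1]; o=-R.T@t; return o+v*(z-o[2])/v[2]
def inlane(L,B):
    """box pose in lane: centre + heading of box y vs lane x, deg"""
    c,s=np.cos(L[2]),np.sin(L[2]); d=np.array(B[:2])-L[:2]
    return c*d[0]+s*d[1],-s*d[0]+c*d[1],np.degrees((B[2]+np.pi/2-L[2]+np.pi)%(2*np.pi)-np.pi)
E
python3 - <<'E'
from h import *
np.set_printoptions(precision=4,suppress=True)
C=cam("top"); S=cam("scene"); im=camera("top")
b=min(outline_of("kit_box","top"),key=lambda d:abs(d["position"][0]-336)); l=max(outline_of("lane","top"),key=lambda d:d["score"])
bm,lm=b["pixels"],l["pixels"]
p=ray(C,b["position"],50); B,e=fit([(C,bm)],BOX,12,[p[0],p[1],0.1]); print("box top",B,e)
m=lm|bm; L0=ray(C,(264,231),12); L,e=fit([(C,m)],DECK,0,[L0[0],L0[1],np.pi/2]); print("lane",L,e, inlane(L,B))
ims=camera("scene"); bs=min(outline_of("kit_box","scene"),key=lambda d:abs(d["position"][0]-324)); 
print("box scene",fit([(S,bs["pixels"])],BOX,12,B)); B2,e=fit([(C,bm),(S,bs["pixels"])],BOX,12,B); print("both",B2,e,inlane(L,B2))
out=cv2.resize(np.hstack([im[130:330,120:420]]),None,fx=2.6,fy=2.6)
def draw(o,C,P,off,k,col):
    h=cv2.convexHull(proj(C,P).astype(np.float32))[:,0]
    cv2.polylines(o,[(((h-off+.5)*k)*16).astype(np.int32)],True,col,1,cv2.LINE_AA,4)
RA=[cub(10,200,69,77,12,40),cub(10,200,-77,-69,12,40),cub(205,206,-50,50,12,56)]
for X,q in [(pose(B,BOX,12),(0,255,0)),(pose(L,DECK,0),(255,0,255))]+[(pose(L,r,0),(0,255,255)) for r in RA]: draw(out,C,X,(120,130),2.6,q)
cv2.imwrite("pics/fit1.png",out)
for l in("spool_yellow","spool_red","cork"):
    for d in outline_of(l,"top"): print(l,d["score"],ray(C,d["position"],40))
np.save("L.npy",L)
E
```

```text
Traceback (most recent call last):
ValueError: max() iterable argument is empty
```

```bash
cat >> h.py <<'E'
def seek(label,c,near,tol=60):
    for _ in range(6):
        im=camera(c); o=[d for d in outline_of(label,c) if np.hypot(*(np.array(d["position"])-near))<tol]
        if o: return im,max(o,key=lambda d:d["score"])["pixels"]
    raise SystemExit("not found "+label)
def draw(o,C,P,off,k,col):
    h=cv2.convexHull(proj(C,P).astype(np.float32))[:,0]
    cv2.polylines(o,[(((h-off+.5)*k)*16).astype(np.int32)],True,col,1,cv2.LINE_AA,4)
RA=[cub(10,200,69,77,12,40),cub(10,200,-77,-69,12,40),cub(205,206,-50,50,12,56)]
E
cat > m.py <<'E'
from h import *
np.set_printoptions(precision=4,suppress=True)
C=cam("top"); S=cam("scene")
im,bm=seek("kit_box","top",(336,231)); _,lm=seek("lane","top",(264,229))
p=ray(C,(336,231),50); B,e=fit([(C,bm)],BOX,12,[p[0],p[1],0.1]); print("box top",B,e)
m=lm|bm; L0=ray(C,(264,231),12); L,e=fit([(C,m)],DECK,0,[L0[0],L0[1],np.pi/2]); print("lane",L,e, inlane(L,B))
_,bs=seek("kit_box","scene",(324,209))
print("box scene",fit([(S,bs)],BOX,12,B)); B2,e=fit([(C,bm),(S,bs)],BOX,12,B); print("both",B2,e,inlane(L,B2))
out=cv2.resize(im[130:330,120:420],None,fx=2.6,fy=2.6)
for X,q in [(pose(B,BOX,12),(0,255,0)),(pose(L,DECK,0),(255,0,255))]+[(pose(L,r,0),(0,255,255)) for r in RA]: draw(out,C,X,(120,130),2.6,q)
cv2.imwrite("pics/fit1.png",out); np.save("L.npy",L)
E
python3 m.py
```

```text
box top [ 558.004  -203.7173    0.1463] 0.41749114
lane [574.3652   2.1286   1.566 ] 3.1168787 (np.float64(-205.92124930505565), np.float64(15.383575444683167), np.float64(8.654397713893491))
box scene (array([ 555.514 , -202.2955,    0.1444]), np.float32(0.36210948))
both [ 557.0519 -203.3283    0.1458] 0.4246554 (np.float64(-205.53680396737866), np.float64(16.337497621411714), np.float64(8.628458272787913))
```

View pics/fit1.png

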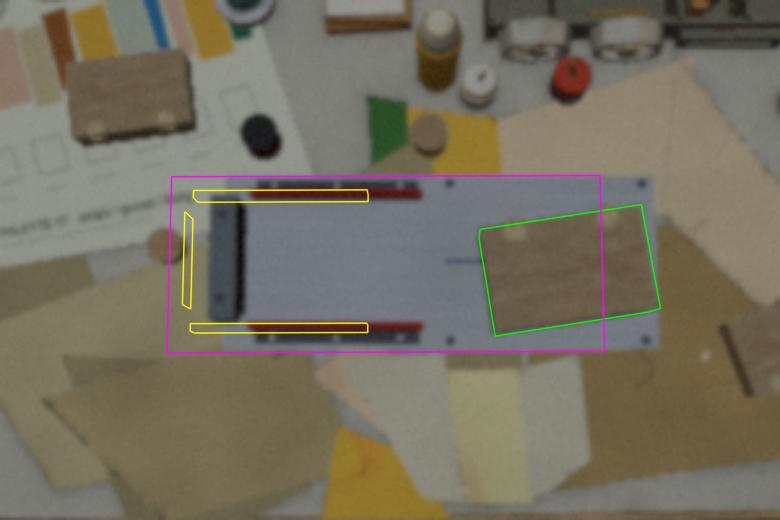

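The box fit is good. The lane fit stuck because its start point was wrong, so I'll refit it from a better start and cross-check with the red rails.

```bash
sed -i 's/ray(C,(264,231),12)/ray(C,(286,231),12)/' m.py
cat >> m.py <<'E'
hsv=cv2.cvtColor(im,cv2.COLOR_BGR2HSV); red=((hsv[...,0]<8)|(hsv[...,0]>172))&(hsv[...,1]>150)&(hsv[...,2]>50)
c,s=np.cos(L[2]),np.sin(L[2])
for r in (range(196,206),range(253,262)):
    q=np.zeros_like(red); q[r.start:r.stop,205:290]=red[r.start:r.stop,205:290]; v,u=np.nonzero(q)
    for f in (u<u.min()+30,u>u.max()-30):
        X=ray(C,(u[f].mean(),v[f].mean()),32)-[L[0],L[1],0]; print("red lane xy",c*X[0]+s*X[1],-s*X[0]+c*X[1],u.min(),u.max(),f.sum())
    for ue in (u.min()-.5,u.max()+.5):
        X=ray(C,(ue,v.mean()),32)-[L[0],L[1],0]; print("end x",c*X[0]+s*X[1])
E
python3 m.py
```

```text
box top [ 556.7264 -203.8692    0.1312] 0.2795198
lane [573.1283 -57.3879   1.5645] 0.9527011 (np.float64(-146.5822665764015), np.float64(15.473730405772317), np.float64(7.882922463482713))
box scene (array([ 555.9303, -202.8924,    0.1429]), np.float32(0.35308236))
both [ 556.5035 -203.4854    0.1381] 0.3412043 (np.float64(-146.1998682489909), np.float64(15.699066153369184), np.float64(8.272733137434807))
red lane xy 150.5148373119945 -75.12492099768109 217 280 72
red lane xy 57.383963242341515 -75.08279515934755 217 280 73
end x 195.91419339043335
end x 12.739634543230048
red lane xy 150.28459120328813 72.6973495048505 217 281 59
red lane xy 53.15049062836651 72.88961966428336 217 281 59
end x 193.20458014862064
end x 10.225033042685114
```

View pics/fit1.png

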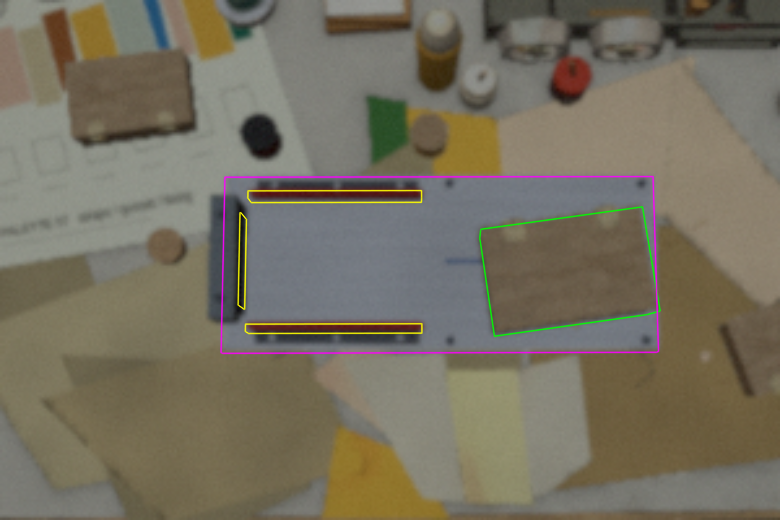

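The refit lane matches the rails: centre line at world x≈573.5–574, travel direction almost exactly +y. The box sits 16 mm toward the robot with its nose turned about 8° that way.

Plan:
1. Push the robot-side flank with both open fingers, squaring the box and centring it.
2. Push the tail with both fingers, with the tips kept above the rails.

First I'll move over beside the box.

Call:
{"method": "send_rows", "body": {"targets": [{"slide": [0.4, 0.8, -0.15], "dr": [0, 0, -0.23], "grip": 1}, {"slide": [0.4, 0.8, -0.15], "dr": [0, 0, -0.23], "grip": 1}, {"slide": [0.4, 0.8, -0.15], "dr": [0, 0, -0.23], "grip": 1}, {"slide": [0.4, 0.8, -0.15], "dr": [0, 0, -0.23], "grip": 1}, {"slide": [0.4, 0.8, -0.15], "dr": [0, 0, -0.23], "grip": 1}]}}

```text
time_s: 1.97
tcp_pos: [299.7, -499.3, 212.4]
ee_rot: [0.989, 0.146, 0.0, 0.0]
ft_force: [0.3, -0.8, -0.5]
opening: 0.995
grasp_force: 0.0
```

Call:
{"method": "send_rows", "body": {"targets": [{"slide": [0.4, 0.8, -0.15], "dr": [0, 0, -0.23], "grip": 1}, {"slide": [0.4, 0.8, -0.15], "dr": [0, 0, -0.23], "grip": 1}, {"slide": [0.4, 0.8, -0.15], "dr": [0, 0, -0.23], "grip": 1}, {"slide": [0.4, 0.8, -0.15], "dr": [0, 0, -0.23], "grip": 1}, {"slide": [0.4, 0.8, -0.15], "dr": [0, 0, -0.23], "grip": 1}]}}

```text
time_s: 2.38
tcp_pos: [349.8, -399.3, 193.8]
ee_rot: [0.995, 0.096, 0.0, 0.0]
ft_force: [-0.4, -0.5, 0.6]
opening: 1.0
grasp_force: 0.0
```

Call:
{"method": "send_rows", "body": {"targets": [{"slide": [0.4, 0.8, -0.15], "dr": [0, 0, -0.23], "grip": 1}, {"slide": [0.4, 0.8, -0.15], "dr": [0, 0, -0.23], "grip": 1}, {"slide": [0.4, 0.8, -0.15], "dr": [0, 0, -0.23], "grip": 1}, {"slide": [0.4, 0.8, -0.15], "dr": [0, 0, -0.23], "grip": 1}, {"slide": [0.4, 0.8, -0.15], "dr": [0, 0, -0.23], "grip": 1}]}}

```text
time_s: 2.8
tcp_pos: [399.8, -299.3, 175.0]
ee_rot: [0.999, 0.046, 0.0, 0.0]
ft_force: [1.2, 0.4, 0.1]
opening: 1.001
grasp_force: 0.0
```

Call:
{"method": "send_rows", "body": {"targets": [{"slide": [0.4, 0.8, -0.15], "dr": [0, 0, -0.23], "grip": 1}, {"slide": [0.4, 0.8, -0.15], "dr": [0, 0, -0.23], "grip": 1}, {"slide": [0.4, 0.8, -0.15], "dr": [0, 0, -0.23], "grip": 1}, {"slide": [0.4, 0.8, -0.15], "dr": [0, 0, -0.23], "grip": 1}, {"slide": [0.4, 0.8, -0.15], "dr": [0, 0, -0.23], "grip": 1}]}}

```text
time_s: 3.22
tcp_pos: [449.9, -199.3, 156.3]
ee_rot: [1.0, -0.004, 0.0, 0.0]
ft_force: [0.8, -0.7, -0.5]
opening: 0.998
grasp_force: 0.0
```

Run:
```python
from h import *
w=camera("wrist"); t=camera("top"); s=camera("scene")
cv2.imwrite("pics/s1.png",s)
cv2.imwrite("pics/c1.png",np.hstack([cv2.resize(w,(400,300)),t[110:410,160:560]]))
print(monitor.read_state()["q"])
```

```text
[-4.78421312e-01  3.62773908e-01  2.02921093e+00  4.18752070e-05
  7.49883147e-01  1.09762819e+00]
```

View pics/c1.png

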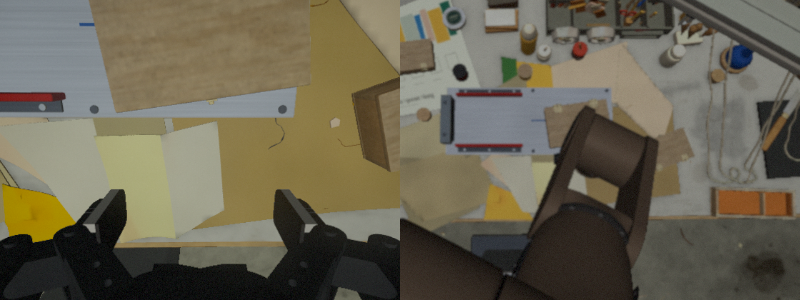

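The wrist view shows the clasp on the near flank (210,100), between the fingers, and a decoy box at right (352–400, 75–170). I'll locate that decoy, since the tail push comes near it.

Run:
```python
from h import *
np.set_printoptions(precision=1,suppress=True)
L=np.load("L.npy"); C=cam("wrist"); w=camera("wrist")
for d in outline_of("kit_box","wrist"): 
    v,u=np.nonzero(d["pixels"]); print(d["score"],d["position"],u.min(),u.max(),v.min(),v.max())
for uv in [(494,129),(502,210),(559,105),(545,238)]: print(uv,ray(C,uv,0),ray(C,uv,50))
bm=max((d for d in outline_of("kit_box","wrist") if d["position"][0]<450),key=lambda d:d["score"])["pixels"]
B,e=fit([(C,bm)],BOX,12,[556.5,-203.5,.138]); print(B[:2],np.degrees(B[2]),e,inlane(L,B))
```

```text
0.67 [277.5, 66.1] 126 435 0 156
(494, 129) [ 500.7 -378.1    0. ] [ 503.7 -348.2   50. ]
(502, 210) [ 430.4 -396.8    0. ] [ 445.3 -363.8   50. ]
(559, 105) [ 519.3 -427.2    0. ] [ 519.2 -389.1   50. ]
(545, 238) [ 403.8 -439.9    0. ] [ 423.1 -399.6   50. ]
[ 556.1 -203.7] 7.50769861168999 0.9674761 (np.float64(-146.4446881229573), np.float64(16.10265162597895), np.float64(7.87062587088948))
```

Call:
{"method": "send_rows", "body": {"targets": [{"slide": [0.2, 0.1, -0.9], "dr": [0, 0, 0], "grip": 1}, {"slide": [0.2, 0.1, -0.9], "dr": [0, 0, 0], "grip": 1}, {"slide": [0.0, 0, -0.9], "dr": [0, 0, 0], "grip": 1}, {"slide": [0.0, 0, -0.9], "dr": [0, 0, 0], "grip": 1}, {"slide": [0.0, 0, -0.9], "dr": [0, 0, 0.08], "grip": 1}]}}

```text
time_s: 3.93
tcp_pos: [459.3, -196.2, 43.1]
ee_rot: [1.0, -0.001, 0.0, 0.0]
ft_force: [-0.0, -0.1, 0.4]
opening: 0.997
grasp_force: 0.0
```

Call:
{"method": "send_rows", "body": {"targets": [{"slide": [0.2, 0.0, -0.32], "dr": [0, 0, -0.06], "grip": 1}, {"slide": [0.2, 0, 0], "dr": [0, 0, 0], "grip": 1}, {"slide": [0.2, 0, 0], "dr": [0, 0, 0], "grip": 1}, {"slide": [0.2, 0, 0], "dr": [0, 0, 0], "grip": 1}, {"slide": [0.2, 0, 0], "dr": [0, 0, 0], "grip": 1}]}}

```text
time_s: 4.35
tcp_pos: [485.6, -195.6, 37.0]
ee_rot: [1.0, -0.003, 0.001, 0.0]
ft_force: [-2.7, 1.0, 0.7]
opening: 1.0
grasp_force: 1.4
```

Call:
{"method": "send_rows", "body": {"targets": [{"slide": [0.16, 0, 0], "dr": [0, 0, 0], "grip": 1}, {"slide": [0.16, 0, 0], "dr": [0, 0, 0], "grip": 1}, {"slide": [0.16, 0, 0], "dr": [0, 0, 0], "grip": 1}, {"slide": [0.16, 0, 0], "dr": [0, 0, 0], "grip": 1}, {"slide": [0.12, 0, 0], "dr": [0, 0, 0], "grip": 1}]}}

```text
time_s: 4.77
tcp_pos: [503.8, -195.2, 35.9]
ee_rot: [1.0, -0.003, -0.0, -0.0]
ft_force: [-4.1, 0.4, 2.9]
opening: 1.0
grasp_force: 2.0
```

```bash
cat > look.py <<'E'
from h import *
import sys
np.set_printoptions(precision=1,suppress=True)
L=np.load("L.npy"); px,py,pt=map(float,sys.argv[1:4]); nm=sys.argv[4]; obs=[]
for c in sys.argv[5:]:
    C=cam(c); near=proj(C,[[px,py,70]])[0]
    try: im,m=seek("kit_box",c,near,70)
    except SystemExit as e: print(c,e); continue
    B,e=fit([(C,m)],BOX,12,[px,py,np.radians(pt)]); print(c,B[:2],np.degrees(B[2]),"med",e,"lane",np.round(inlane(L,B),1),m.sum())
    o=im.copy(); draw(o,C,pose(B,BOX,12),0,1,(0,255,0))
    for r in RA: draw(o,C,pose(L,r,0),0,1,(0,255,255))
    cv2.imwrite(f"pics/{nm}_{c}.png",o)
s=monitor.read_state(); print(s["tcp_pos"],s["ft_force"])
E
python3 look.py 570 -203 1 k1 top scene wrist
```

```text
top [ 576.2 -206.8] 0.14969298057853894 med 2.8032527 lane [-149.4   -4.     0.5] 630
scene [ 573.4 -208.4] 1.3083827378607542 med 2.9592957 lane [-151.    -1.2    1.7] 1141
wrist [1175. -203.] -4.39611996365199 med 0.0 lane [-141.8 -602.8   -4. ] 155500
[ 503.7 -195.4   35.8] [1.  0.  0.2]
```

Contact was made. The views are occluded, so I'll back off and rise to measure with the wrist camera.

Call:
{"method": "send_rows", "body": {"targets": [{"slide": [-0.4, 0, 0], "dr": [0, 0, 0], "grip": 1}, {"slide": [-0.8, 0, 0.2], "dr": [0, 0, 0], "grip": 1}, {"slide": [-0.8, 0, 0.9], "dr": [0, 0, 0], "grip": 1}, {"slide": [-0.2, 0, 1], "dr": [0, 0, 0], "grip": 1}, {"slide": [0, 0, 1], "dr": [0, 0, 0], "grip": 1}]}}

```text
time_s: 5.48
tcp_pos: [445.2, -194.6, 113.5]
ee_rot: [1.0, -0.003, -0.002, -0.001]
ft_force: [1.3, -0.1, -1.1]
opening: 1.0
grasp_force: 0.0
```

Call:
{"method": "send_rows", "body": {"targets": [{"slide": [0, 0, 1], "dr": [0, 0, 0], "grip": 1}, {"slide": [0, 0, 1], "dr": [0, 0, 0], "grip": 1}, {"slide": [0, 0, 1], "dr": [0, 0, 0], "grip": 1}, {"slide": [0, 0, 0.5], "dr": [0, 0, 0], "grip": 1}, {"slide": [0, 0, 0], "dr": [0, 0, 0], "grip": 1}]}}

```text
time_s: 5.9
tcp_pos: [449.1, -195.9, 203.4]
ee_rot: [1.0, -0.003, 0.002, 0.001]
ft_force: [1.3, -0.5, 0.4]
opening: 0.999
grasp_force: 0.0
```

```bash
python3 look.py 573 -203 0 k2 wrist top scene; python3 -c "
import cv2,numpy as np
cv2.imwrite('pics/k2.png',np.hstack([cv2.resize(cv2.imread('pics/k2_wrist.png'),(400,300)),cv2.imread('pics/k2_top.png')[110:410,160:560]]))"
```

```text
Traceback (most recent call last):
  File "look.py", line 9, in <module>
    B,e=fit([(C,m)],BOX,12,[px,py,np.radians(pt)]); print(c,B[:2],np.degrees(B[2]),"med",e,"lane",np.round(inlane(L,B),1),m.sum())
        ~~~^^^^^^^^^^^^^^^^^^^^^^^^^^^^^^^^^^^^^^^
  File "h.py", line 37, in fit
    s=least_squares(r,p0,loss="soft_l1",x_scale=[10,10,.1],diff_step=1e-3)
ValueError: operands could not be broadcast together with shapes (240,) (160,) 
[ WARN:0@0.018] global loadsave.cpp:275 findDecoder imread_('pics/k2_wrist.png'): can't open/read file: check file path/integrity
Traceback (most recent call last):
cv2.error: OpenCV(4.12.0) /io/opencv/modules/imgproc/src/resize.cpp:4208: error: (-215:Assertion failed) !ssize.empty() in function 'resize'
```

```bash
python3 - <<'E'
s=open("h.py").read()
a=s.index("def hullpts"); b=s.index("def sdf")
s=s[:a]+'''def hullpts(P,n=300):
    h=cv2.convexHull(P.astype(np.float32))[:,0].astype(float); h=np.vstack([h,h[:1]])
    a=np.r_[0,np.cumsum(np.linalg.norm(np.diff(h,axis=0),axis=1))]; t=np.linspace(0,a[-1],n,endpoint=False)
    return np.c_[np.interp(t,a,h[:,0]),np.interp(t,a,h[:,1])], np.ones(n)
'''+s[b:]
a=s.index("    s=least_squares"); b=s.index("def ray")
s=s[:a]+'''    cost=lambda d:np.sqrt(1+r(np.asarray(p0)+np.asarray(d)*[1,1,.01])**2).sum()
    d=minimize(cost,[0,0,0],method="Nelder-Mead",options=dict(initial_simplex=[[0,0,0],[8,0,0],[0,8,0],[0,0,5]],xatol=.05,fatol=.01,maxiter=600)).x
    x=np.asarray(p0)+d*[1,1,.01]; return x,np.median(np.abs(r(x)))
'''+s[b:]
s=s.replace("import least_squares","import minimize").replace("np.sqrt(w/20)*","")
open("h.py","w").write(s)
E
python3 look.py 573 -203 0 k2 wrist top scene; python3 -c "
import cv2,numpy as np
cv2.imwrite('pics/k2.png',np.hstack([cv2.resize(cv2.imread('pics/k2_wrist.png'),(400,300)),cv2.imread('pics/k2_top.png')[110:410,160:560]]))"
```

```text
wrist [ 570.9 -208.5] 0.6794968312454424 med 0.078125 lane [-151.1    1.3    1. ] 27311
top [ 574.7 -208.7] 2.3677587891753364 med 0.7502711 lane [-151.3   -2.5    2.7] 1505
scene [ 579.2 -203.5] 16.92349376323319 med 2.0695858 lane [-146.1   -7.    17.3] 2253
[ 448. -195.  200.] [0.6 0.3 0.5]
```

View pics/k2.png

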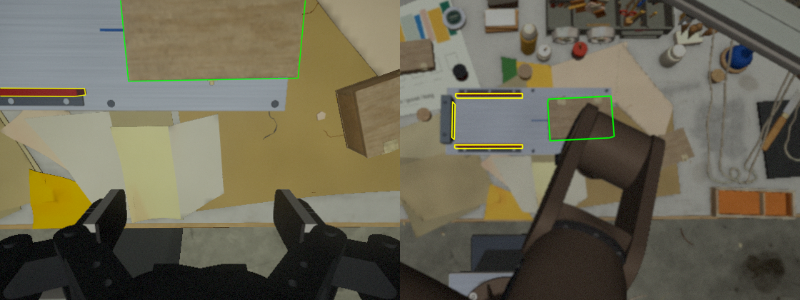

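The wrist fit (median 0.08 px) puts the box square within 1° and within 2 mm of centre, with its tail at y≈-295. Next I'll turn 90° and go behind the tail.

Call:
{"method": "send_rows", "body": {"targets": [{"slide": [0.25, -0.25, -0.1], "dr": [0, 0, 0.9], "grip": 1}, {"slide": [0.25, -0.25, -0.1], "dr": [0, 0, 0.9], "grip": 1}, {"slide": [0.25, -0.25, -0.1], "dr": [0, 0, 0.9], "grip": 1}, {"slide": [0.25, -0.25, -0.1], "dr": [0, 0, 0.9], "grip": 1}, {"slide": [0.25, -0.25, -0.1], "dr": [0, 0, 0.9], "grip": 1}]}}

```text
time_s: 6.72
tcp_pos: [479.7, -226.6, 187.6]
ee_rot: [0.981, 0.194, -0.0, -0.0]
ft_force: [0.7, 0.6, -0.2]
opening: 0.996
grasp_force: 0.0
```

Call:
{"method": "send_rows", "body": {"targets": [{"slide": [0.25, -0.25, -0.1], "dr": [0, 0, 0.9], "grip": 1}, {"slide": [0.25, -0.25, -0.1], "dr": [0, 0, 0.9], "grip": 1}, {"slide": [0.25, -0.25, -0.1], "dr": [0, 0, 0.9], "grip": 1}, {"slide": [0.25, -0.25, -0.1], "dr": [0, 0, 0.9], "grip": 1}, {"slide": [0.25, -0.25, -0.1], "dr": [0, 0, 0.9], "grip": 1}]}}

```text
time_s: 7.13
tcp_pos: [511.0, -257.9, 175.0]
ee_rot: [0.924, 0.382, -0.0, -0.0]
ft_force: [-0.4, -0.1, 0.3]
opening: 1.003
grasp_force: 0.0
```

Call:
{"method": "send_rows", "body": {"targets": [{"slide": [0.25, -0.25, -0.1], "dr": [0, 0, 0.9], "grip": 1}, {"slide": [0.25, -0.25, -0.1], "dr": [0, 0, 0.9], "grip": 1}, {"slide": [0.25, -0.25, -0.1], "dr": [0, 0, 0.9], "grip": 1}, {"slide": [0.25, -0.25, -0.1], "dr": [0, 0, 0.9], "grip": 1}, {"slide": [0.25, -0.25, -0.1], "dr": [0, 0, 0.9], "grip": 1}]}}

```text
time_s: 7.55
tcp_pos: [542.2, -289.1, 162.4]
ee_rot: [0.832, 0.555, -0.0, -0.0]
ft_force: [-0.4, -0.7, 0.2]
opening: 1.002
grasp_force: 0.0
```

Call:
{"method": "send_rows", "body": {"targets": [{"slide": [0.25, -0.25, -0.1], "dr": [0, 0, 0.9], "grip": 1}, {"slide": [0.25, -0.25, -0.1], "dr": [0, 0, 0.9], "grip": 1}, {"slide": [0.25, -0.25, -0.1], "dr": [0, 0, 0.9], "grip": 1}, {"slide": [0.25, -0.25, -0.1], "dr": [0, 0, 0.9], "grip": 1}, {"slide": [0.25, -0.25, -0.1], "dr": [0, 0, 0.9], "grip": 1}]}}

```text
time_s: 7.97
tcp_pos: [573.5, -320.4, 149.8]
ee_rot: [0.708, 0.706, -0.0, -0.001]
ft_force: [0.1, -0.1, -0.7]
opening: 1.001
grasp_force: 0.0
```

```bash
python3 look.py 571 -208 1 k3 wrist top scene; python3 -c "
import cv2,numpy as np
cv2.imwrite('pics/k3.png',np.hstack([cv2.resize(cv2.imread('pics/k3_wrist.png'),(400,300)),cv2.imread('pics/k3_top.png')[110:410,160:560]]))
from rig import monitor;print(monitor.read_state()['ee_rot'])"
```

```text
wrist [ 571.2 -207.8] 1.3741181209938829 med 0.0 lane [-150.4    1.     1.7] 34582
top [ 573.8 -206.7] 0.7279345515825083 med 0.9337013 lane [-149.3   -1.6    1.1] 2352
scene [ 587.5 -197.1] 29.632531542302463 med 2.7021708 lane [-139.6  -15.3   30. ] 2040
[ 573.  -319.8  150.6] [-0.3  0.6 -0.3]
[ 7.09977718e-01  7.04224059e-01 -6.30547585e-05 -3.32528524e-04]
```

View pics/k3.png

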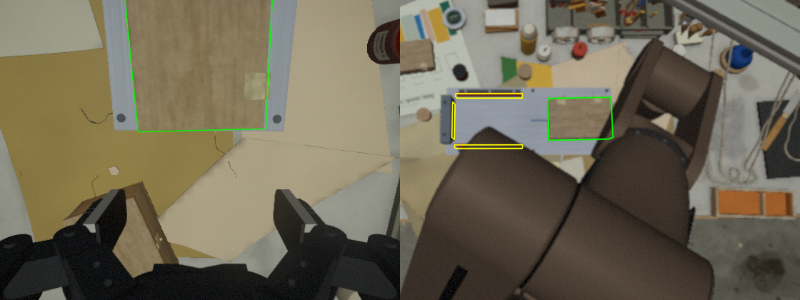

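The box is clear and square. The decoy appears at lower left near the left finger, so I'll check the clearance before descending.

Run:
```python
from h import *
np.set_printoptions(precision=1,suppress=True)
C=cam("wrist")
for uv in [(175,256),(91,304),(154,270),(245,370),(165,278)]: print(uv,ray(C,uv,0),ray(C,uv,55))
# decoy by mask
camera("wrist")
for d in outline_of("kit_box","wrist"): print(d["score"],d["position"],d["pixels"].sum())
print("finger L front tip proj",proj(C,[[573-43,-309,163],[573-57,-331,163],[516,-331,50],[516,-309,50]]))
```

```text
(175, 256) [ 476.  -378.5    0. ] [ 494.1 -354.3   55. ]
(91, 304) [ 392.6 -426.8    0. ] [ 426.4 -393.6   55. ]
(154, 270) [ 455.5 -392.3    0. ] [ 477.5 -365.5   55. ]
(245, 370) [ 535.4 -503.     0. ] [ 542.3 -455.4   55. ]
(165, 278) [ 464.8 -400.5    0. ] [ 485.  -372.2   55. ]
0.96 [280.0, 88.0] 34866
0.95 [198.3, 330.4] 7442
0.33 [376.6, 84.3] 11925
finger L front tip proj [[176.3 260.8]
 [147.5 309.2]
 [204.  223.6]
 [201.9 194.5]]
```

The decoy stays at y≤-348 and the fingers at y≥-331, so it's clear. Descending and starting the push.

Call:
{"method": "send_rows", "body": {"targets": [{"slide": [0, 0, -0.9], "dr": [0, 0, 0], "grip": 1}, {"slide": [0, 0, -0.9], "dr": [0, 0, 0], "grip": 1}, {"slide": [0, 0, -0.9], "dr": [0, 0, 0], "grip": 1}, {"slide": [0, 0, -0.9], "dr": [0, 0, 0], "grip": 1}, {"slide": [0, 0.1, -0.9], "dr": [0, 0, 0], "grip": 1}]}}

```text
time_s: 8.78
tcp_pos: [573.4, -317.9, 37.7]
ee_rot: [0.71, 0.705, 0.0, 0.0]
ft_force: [0.5, -0.2, -0.7]
opening: 1.002
grasp_force: 0.0
```

Call:
{"method": "send_rows", "body": {"targets": [{"slide": [0, 0.15, 0], "dr": [0, 0, 0], "grip": 1}, {"slide": [0, 0.15, 0], "dr": [0, 0, 0], "grip": 1}, {"slide": [0, 0.15, 0], "dr": [0, 0, 0], "grip": 1}, {"slide": [0, 0.2, 0], "dr": [0, 0, 0], "grip": 1}, {"slide": [0, 0.2, 0], "dr": [0, 0, 0], "grip": 1}]}}

```text
time_s: 9.2
tcp_pos: [574.3, -296.7, 39.9]
ee_rot: [0.709, 0.705, 0.0, 0.001]
ft_force: [-0.3, -5.7, 2.8]
opening: 1.0
grasp_force: 2.4
```

Call:
{"method": "send_rows", "body": {"targets": [{"slide": [0, 0.3, 0], "dr": [0, 0, 0], "grip": 1}, {"slide": [0, 0.35, 0], "dr": [0, 0, 0], "grip": 1}, {"slide": [0, 0.35, 0], "dr": [0, 0, 0], "grip": 1}, {"slide": [0.01, 0.35, 0], "dr": [0, 0, 0], "grip": 1}, {"slide": [0, 0.25, 0], "dr": [0, 0, 0], "grip": 1}]}}

```text
time_s: 9.62
tcp_pos: [574.8, -256.3, 39.8]
ee_rot: [0.709, 0.705, 0.0, 0.001]
ft_force: [1.1, -6.5, 5.1]
opening: 0.999
grasp_force: 3.2
```

```bash
python3 look.py 572 -164 1 k4 wrist top scene; python3 -c "
import cv2,numpy as np
cv2.imwrite('pics/k4.png',np.hstack([cv2.resize(cv2.imread('pics/k4_wrist.png'),(400,300)),cv2.imread('pics/k4_top.png')[110:410,160:560]]))"
```

```text
wrist not found kit_box
top [ 579.5 -159.5] 0.2092219011928407 med 6.5921 lane [-102.1   -7.     0.6] 1367
scene [ 577.8 -154. ] 5.738699041772551 med 1.2943074 lane [-96.6  -5.2   6.1] 2315
[ 573.6 -256.5   38.2] [ 0.4 -0.1  0.6][ WARN:0@0.011] global loadsave.cpp:275 findDecoder imread_('pics/k4_wrist.png'): can't open/read file: check file path/integrity
Traceback (most recent call last):
cv2.error: OpenCV(4.12.0) /io/opencv/modules/imgproc/src/resize.cpp:4208: error: (-215:Assertion failed) !ssize.empty() in function 'resize'
```

The arm occludes the top view. Before the box enters the rails I'll back off and up, then check with the wrist camera.

Call:
{"method": "send_rows", "body": {"targets": [{"slide": [0, -0.4, 0], "dr": [0, 0, 0], "grip": 1}, {"slide": [0, -0.4, 0.6], "dr": [0, 0, 0], "grip": 1}, {"slide": [0, 0, 1], "dr": [0, 0, 0], "grip": 1}, {"slide": [0, 0, 1], "dr": [0, 0, 0], "grip": 1}, {"slide": [0, 0, 1], "dr": [0, 0, 0], "grip": 1}]}}

```text
time_s: 10.83
tcp_pos: [573.4, -277.3, 129.2]
ee_rot: [0.709, 0.705, -0.0, -0.0]
ft_force: [0.9, -0.7, -0.4]
opening: 1.001
grasp_force: 0.0
```

Call:
{"method": "send_rows", "body": {"targets": [{"slide": [0, 0, 1], "dr": [0, 0, 0], "grip": 1}, {"slide": [0, 0, 1], "dr": [0, 0, 0], "grip": 1}, {"slide": [0, 0, 0.4], "dr": [0, 0, 0], "grip": 1}, {"slide": [0, 0, 0], "dr": [0, 0, 0], "grip": 1}, {"slide": [0, 0, 0], "dr": [0, 0, 0], "grip": 1}]}}

```text
time_s: 11.25
tcp_pos: [573.7, -276.9, 188.3]
ee_rot: [0.709, 0.705, 0.0, 0.0]
ft_force: [-0.1, 0.5, -0.3]
opening: 0.999
grasp_force: 0.0
```

```bash
python3 look.py 572 -160 1 k5 wrist top scene; python3 -c "
import cv2,numpy as np
cv2.imwrite('pics/k5.png',np.hstack([cv2.resize(cv2.imread('pics/k5_wrist.png'),(400,300)),cv2.imread('pics/k5_top.png')[110:410,160:560]]))"
```

```text
wrist [ 573.6 -157.3] 0.2534497769265306 med 0.0078125 lane [-99.9  -1.1   0.6] 26278
top [ 575.4 -155.7] -0.041477716248629636 med 0.97265625 lane [-98.3  -2.9   0.3] 2452
scene [ 574.9 -155.2] 2.7587793753992815 med 0.9156008 lane [-97.8  -2.4   3.1] 2515
[ 573.2 -276.3  187.2] [ 0.2  0.4 -0. ]
```

View pics/k5.png

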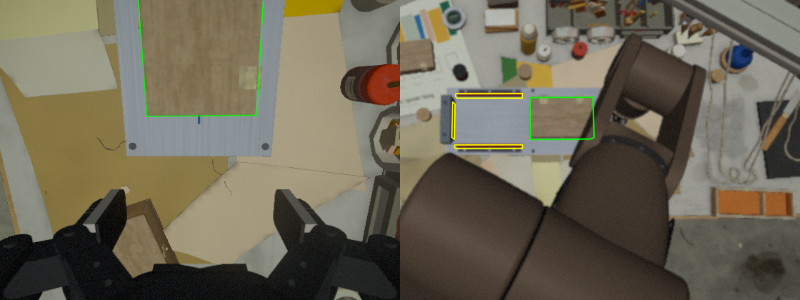

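The box is at lane y≈-1 mm and yaw≈0.6°, well inside the ±13 mm margin. I'll return and push it home.

Call:
{"method": "send_rows", "body": {"targets": [{"slide": [0, 0, -1], "dr": [0, 0, 0], "grip": 1}, {"slide": [0, 0, -1], "dr": [0, 0, 0], "grip": 1}, {"slide": [0, 0, -1], "dr": [0, 0, 0], "grip": 1}, {"slide": [0, 0, -1], "dr": [0, 0, 0], "grip": 1}, {"slide": [0, 0, -1], "dr": [0, 0, 0], "grip": 1}]}}

```text
time_s: 11.97
tcp_pos: [573.4, -276.3, 61.7]
ee_rot: [0.709, 0.705, -0.0, -0.0]
ft_force: [0.9, -0.4, -0.0]
opening: 0.999
grasp_force: 0.0
```

Call:
{"method": "send_rows", "body": {"targets": [{"slide": [0, 0, -1], "dr": [0, 0, 0], "grip": 1}, {"slide": [0, 0.25, 0], "dr": [0, 0, 0], "grip": 1}, {"slide": [0, 0.25, 0], "dr": [0, 0, 0], "grip": 1}, {"slide": [0, 0.2, 0], "dr": [0, 0, 0], "grip": 1}, {"slide": [0, 0.2, 0], "dr": [0, 0, 0], "grip": 1}]}}

```text
time_s: 12.38
tcp_pos: [574.6, -253.7, 39.9]
ee_rot: [0.709, 0.705, 0.0, 0.001]
ft_force: [0.1, -0.9, 0.5]
opening: 1.001
grasp_force: 0.6
```

Call:
{"method": "send_rows", "body": {"targets": [{"slide": [0, 0.2, 0], "dr": [0, 0, 0], "grip": 1}, {"slide": [0, 0.3, 0], "dr": [0, 0, 0], "grip": 1}, {"slide": [0, 0.4, 0], "dr": [0, 0, 0], "grip": 1}, {"slide": [0, 0.4, 0], "dr": [0, 0, 0], "grip": 1}, {"slide": [0.01, 0.4, 0], "dr": [0, 0, 0], "grip": 1}]}}

```text
time_s: 12.8
tcp_pos: [575.0, -211.6, 39.9]
ee_rot: [0.709, 0.705, 0.0, 0.002]
ft_force: [-0.5, -5.4, 3.2]
opening: 1.0
grasp_force: 2.7
```

Call:
{"method": "send_rows", "body": {"targets": [{"slide": [0, 0.4, 0], "dr": [0, 0, 0], "grip": 1}, {"slide": [0, 0.4, 0], "dr": [0, 0, 0], "grip": 1}, {"slide": [0.01, 0.4, 0], "dr": [0, 0, 0], "grip": 1}, {"slide": [0, 0.3, 0], "dr": [0, 0, 0], "grip": 1}, {"slide": [0, 0.2, 0], "dr": [0, 0, 0], "grip": 1}]}}

```text
time_s: 13.22
tcp_pos: [575.2, -168.6, 39.6]
ee_rot: [0.709, 0.705, 0.0, 0.001]
ft_force: [-0.7, -5.7, 4.8]
opening: 1.003
grasp_force: 2.9
```

```bash
python3 look.py 574 -75 0 k6 top scene
```

```text
top [575.8 -69.9] -2.746605688157954 med 2.443027 lane [-12.5  -2.7  -2.4] 1443
scene [575.7 -69. ] -1.2873812608438289 med 0.510352 lane [-11.6  -2.6  -0.9] 3040
[ 574.2 -168.8   38.6] [ 0.4 -0.5  0.2]
```

The box is now inside the rails and fits within about 2 mm of centre. I'll carry on, slowing near the pad.

Call:
{"method": "send_rows", "body": {"targets": [{"slide": [0, 0.2, 0], "dr": [0, 0, 0], "grip": 1}, {"slide": [0, 0.3, 0], "dr": [0, 0, 0], "grip": 1}, {"slide": [0, 0.4, 0], "dr": [0, 0, 0], "grip": 1}, {"slide": [0, 0.4, 0], "dr": [0, 0, 0], "grip": 1}, {"slide": [0, 0.4, 0], "dr": [0, 0, 0], "grip": 1}]}}

```text
time_s: 13.83
tcp_pos: [574.4, -126.6, 38.4]
ee_rot: [0.709, 0.705, 0.0, 0.0]
ft_force: [1.1, -5.4, 3.3]
opening: 0.999
grasp_force: 2.5
```

Call:
{"method": "send_rows", "body": {"targets": [{"slide": [0, 0.4, 0], "dr": [0, 0, 0], "grip": 1}, {"slide": [0, 0.4, 0], "dr": [0, 0, 0], "grip": 1}, {"slide": [0, 0.4, 0], "dr": [0, 0, 0], "grip": 1}, {"slide": [0, 0.4, 0], "dr": [0, 0, 0], "grip": 1}, {"slide": [0, 0.3, 0], "dr": [0, 0, 0], "grip": 1}]}}

```text
time_s: 14.25
tcp_pos: [574.3, -78.6, 38.4]
ee_rot: [0.709, 0.705, 0.0, 0.0]
ft_force: [-0.5, -5.4, 3.1]
opening: 0.998
grasp_force: 2.7
```

Call:
{"method": "send_rows", "body": {"targets": [{"slide": [0, 0.2, 0], "dr": [0, 0, 0], "grip": 1}, {"slide": [0, 0.2, 0], "dr": [0, 0, 0], "grip": 1}, {"slide": [0, 0.2, 0], "dr": [0, 0, 0], "grip": 1}, {"slide": [0, 0.12, 0], "dr": [0, 0, 0], "grip": 1}, {"slide": [0, 0.1, 0], "dr": [0, 0, 0], "grip": 1}]}}

```text
time_s: 14.67
tcp_pos: [574.4, -58.5, 38.4]
ee_rot: [0.709, 0.705, 0.0, 0.0]
ft_force: [-0.6, -5.4, 4.6]
opening: 1.0
grasp_force: 2.9
```

```bash
python3 look.py 575 45 0 k7 top scene
```

```text
top [575.9  40.4] -0.6316565518775776 med 10.914753 lane [97.9 -2.2 -0.3] 817
scene [577.1  40.3] -0.6135623740588868 med 0.60899675 lane [97.7 -3.3 -0.3] 3443
[573.9 -58.3  38.1] [ 0.2 -0.9 -0.6]
```

About 20 mm remain, so I'll creep until the force rises.

Call:
{"method": "send_rows", "body": {"targets": [{"slide": [0, 0.12, 0], "dr": [0, 0, 0], "grip": 1}, {"slide": [0, 0.12, 0], "dr": [0, 0, 0], "grip": 1}, {"slide": [0, 0.12, 0], "dr": [0, 0, 0], "grip": 1}, {"slide": [0, 0.1, 0], "dr": [0, 0, 0], "grip": 1}, {"slide": [0, 0.1, 0], "dr": [0, 0, 0], "grip": 1}]}}

```text
time_s: 15.28
tcp_pos: [574.0, -44.1, 38.2]
ee_rot: [0.709, 0.705, -0.0, -0.0]
ft_force: [-0.0, -2.3, -0.9]
opening: 1.0
grasp_force: 1.1
```

Call:
{"method": "send_rows", "body": {"targets": [{"slide": [0, 0.05, 0], "dr": [0, 0, 0], "grip": 1}, {"slide": [0, 0.05, 0], "dr": [0, 0, 0], "grip": 1}, {"slide": [0, 0.05, 0], "dr": [0, 0, 0], "grip": 1}, {"slide": [0, 0.05, 0], "dr": [0, 0, 0], "grip": 1}, {"slide": [0, 0.0, 0], "dr": [0, 0, 0], "grip": 1}]}}

```text
time_s: 15.7
tcp_pos: [574.2, -39.2, 38.3]
ee_rot: [0.709, 0.705, 0.0, -0.0]
ft_force: [-0.0, -0.0, -0.1]
opening: 0.999
grasp_force: 0.0
```

Call:
{"method": "send_rows", "body": {"targets": [{"slide": [0, 0.04, 0], "dr": [0, 0, 0], "grip": 1}, {"slide": [0, 0.04, 0], "dr": [0, 0, 0], "grip": 1}, {"slide": [0, 0.04, 0], "dr": [0, 0, 0], "grip": 1}, {"slide": [0, 0.04, 0], "dr": [0, 0, 0], "grip": 1}, {"slide": [0, 0.04, 0], "dr": [0, 0, 0], "grip": 1}]}}

```text
time_s: 16.12
tcp_pos: [574.0, -37.1, 38.6]
ee_rot: [0.709, 0.705, -0.001, 0.001]
ft_force: [-6.0, -48.8, 5.1]
opening: 1.003
grasp_force: 24.3
```

The box is home, with firm contact (49 N) on the pad as predicted. I'll retreat and verify.

Call:
{"method": "send_rows", "body": {"targets": [{"slide": [0, -0.2, 0], "dr": [0, 0, 0], "grip": 1}, {"slide": [0, -0.5, 0], "dr": [0, 0, 0], "grip": 1}, {"slide": [0, -0.6, 0.4], "dr": [0, 0, 0], "grip": 1}, {"slide": [0, 0, 1], "dr": [0, 0, 0], "grip": 1}, {"slide": [0, 0, 1], "dr": [0, 0, 0], "grip": 1}]}}

```text
time_s: 16.53
tcp_pos: [573.3, -68.0, 98.2]
ee_rot: [0.71, 0.705, -0.001, -0.001]
ft_force: [0.3, 0.6, 0.0]
opening: 0.998
grasp_force: 0.0
```

Call:
{"method": "send_rows", "body": {"targets": [{"slide": [0, -0.6, 1], "dr": [0, 0, 0], "grip": 1}, {"slide": [0, -0.6, 1], "dr": [0, 0, 0], "grip": 1}, {"slide": [0, -0.6, 1], "dr": [0, 0, 0], "grip": 1}, {"slide": [0, -0.6, 1], "dr": [0, 0, 0], "grip": 1}, {"slide": [0, -0.6, 0], "dr": [0, 0, 0], "grip": 1}]}}

```text
time_s: 16.95
tcp_pos: [576.4, -143.7, 203.1]
ee_rot: [0.709, 0.705, 0.002, 0.003]
ft_force: [1.4, 0.0, 0.7]
opening: 1.0
grasp_force: 0.0
```

```bash
python3 look.py 575 60 0 k8 wrist top scene; python3 -c "
import cv2,numpy as np
cv2.imwrite('pics/k8.png',np.hstack([cv2.resize(cv2.imread('pics/k8_wrist.png'),(400,300)),cv2.resize(cv2.imread('pics/k8_scene.png')[180:330,150:350],(400,300))]))"
```

```text
wrist not found kit_box
top [576.4  59.2] -0.6477312811984514 med 0.328125 lane [116.6  -2.5  -0.3] 2637
scene [579.2  55.8] -0.3218300009695551 med 1.3985884 lane [113.2  -5.3   0. ] 3179
[ 574.2 -141.9  198.3] [ 0.8  0.4 -0.2][ WARN:0@0.010] global loadsave.cpp:275 findDecoder imread_('pics/k8_wrist.png'): can't open/read file: check file path/integrity
Traceback (most recent call last):
cv2.error: OpenCV(4.12.0) /io/opencv/modules/imgproc/src/resize.cpp:4208: error: (-215:Assertion failed) !ssize.empty() in function 'resize'
```

```bash
python3 -c "
from rig import camera
import cv2,numpy as np
w=camera('wrist');t=cv2.imread('pics/k8_top.png')
cv2.imwrite('pics/k8.png',np.hstack([cv2.resize(w,(400,300)),cv2.resize(t[170:290,180:340],(400,300),interpolation=cv2.INTER_CUBIC)]))"
```

```text
(no output)
```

View pics/k8.png

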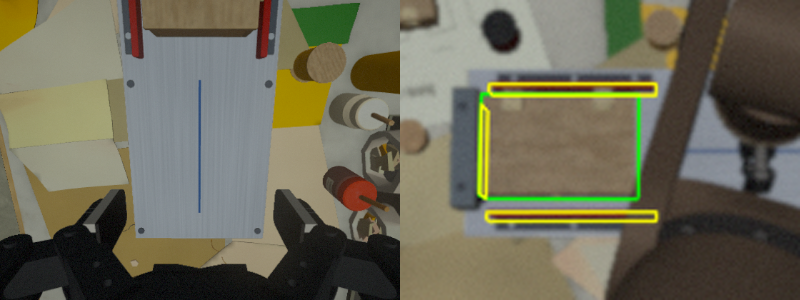

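The box sits square (-0.3°) against the pad, between the rails and clear of both. The robot is clear, so I'm handing in.

```bash
python3 -c "
from rig import job
print(job.finish_job())"
```

```text
the job is handed in; nothing more can be done
None
```

The tool box is home against the black pad, within about 0.3° of square and 2–3 mm of centre by the last top-camera fit; I saw no sign of touching the rails, the arm finished clear of everything, and I handed the job in at about 17 s with no verdict returned.

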